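# Load the chitting case and latch its sliding pane

## Task

Slide the glazed pane of the wooden chitting case fully open, stand the two whole seed potatoes from the newspaper upright in the two empty cells of the crate inside, one in each, and slide the pane shut again until its sprung pin has clicked down into the shut notch at the end of the track (not into the vent slot it starts in). Leave the potato that is already in the crate in its cell, and do not push the other things on the table about.

Things in the scene. Friction and masses are not known exactly. Their poses are not given: they have to be found in the camera images.
- case: Fixed low wooden case, 450 mm long (its y), 180 deep (its x); walls 8 thick, 86 high, floor 5. Its +y half has a fixed glass roof (top at 89 mm), its -y half the sliding pane. A track beam runs along the front (-x), out to 120 mm from the origin, 77 mm high. Origin: centre of the underside. Position and yaw vary.
- pane (a joint): Travel (m) of the pane along the case's +y: 0 = hard against the shut end, 0.255 = fully open, over the fixed glass. Clear sheet in an aluminium frame, 170 x 266 mm, top 97 mm above the table, 0.5 kg, friction about 2 N; stays where left. Starts held in the vent slot, at 0.078 to 0.092.
- pin (a joint): Height (m) of the sprung 8 mm steel pin on the pane: 0 = down in notch or slot, about 0.006 = riding on the plain track. Its top shows 4 mm above the handle bar when down, 10 mm when riding. The handle lifts it; over 7 mm of lift frees the pane. With the handle let down the pin rides on the track and snaps down at the next notch or slot.
- handle (a point): Centre of the black handle bar that lifts the pin: 64 mm long (case's x), 20 wide (case's y), 22 high, underside 22 mm above the pane. In the case's frame at x = -106 mm, y = -112.5 mm + pane travel, z = 130 mm at rest. It lifts up to 16 mm against 6 to 9 N and falls back when let go; pinch it from above across its 20 mm. It moves with the pane.
- vent_slot (a point): Centre of the vent slot in the track, at track height (77 mm). It holds the pin from pane travel 0.074 to 0.096, both ways; a pin not kept up falls into it in passing.
- shut_notch (a point): Middle of the span of track where the shut notch lies. The notch is in an adjusted plate, up to 12 mm either side of this point (pane travel 0.012 to 0.036), so feel for it: slid along with the handle let down, the pin snaps in and the pane stops, with 2 mm play. Its far face slopes: a push over some 12 N drives the pin out and past.
- cell_a: Empty cell. Square cardboard cell, 66 mm outside, 60 inside, 30 high, floor and walls 3 mm, fixed on the case's floor; three stand side by side along the case under the sliding pane, in any order. Origin at the centre of its underside, axes along the case's. 
- cell_b: Empty cell. Square cardboard cell, 66 mm outside, 60 inside, 30 high, floor and walls 3 mm, fixed on the case's floor; three stand side by side along the case under the sliding pane, in any order. Origin at the centre of its underside, axes along the case's. 
- cell_c: The cell that already holds a potato. Square cardboard cell, 66 mm outside, 60 inside, 30 high, floor and walls 3 mm, fixed on the case's floor; three stand side by side along the case under the sliding pane, in any order. Origin at the centre of its underside, axes along the case's. 
- potato_a: Whole seed potato standing upright on its flat-cut heel, 72 mm tall, round, 49 mm across at its widest (35 mm up), heel 38 mm across, about 0.1 kg. Origin at the centre of the heel (underside), z up. To be loaded.
- potato_b: Whole seed potato standing upright on its flat-cut heel, 72 mm tall, round, 49 mm across at its widest (35 mm up), heel 38 mm across, about 0.1 kg. Origin at the centre of the heel (underside), z up. To be loaded.
- potato_c: Whole seed potato standing upright on its flat-cut heel, 72 mm tall, round, 49 mm across at its widest (35 mm up), heel 38 mm across, about 0.1 kg. Origin at the centre of the heel (underside), z up. This one stands in cell_c already: leave it.
- half_a: Halved potato lying cut face down, 54 mm across, 27 mm high; origin at its underside. Leave alone.
- half_b: Halved potato lying cut face down, 54 mm across, 27 mm high; origin at its underside. Leave alone.
- clay_pot: Terracotta pot, 86 mm across, 75 mm high; origin at its underside. Leave alone.
- jar: Closed jar, 64 mm across, 100 mm high; origin at its underside. Leave alone.
Mind the look-alikes: they are no part of the job. Leave any black or blue look-alike of the potato_a alone. Leave any yellow look-alike of the potato_b alone.

How it is judged (in metres and radians):
On the way, in this order (a step that is already met when the one before it is completed fails the run):
1. the pane is slid fully open (travel over 225 mm) (value of joint pane above 0.225 m), for 0.2 s.
2. both potatoes stand upright in the two empty cells, one in each ((((horizontal distance between potato_a and cell_a below 0.012 m and z of potato_a in the frame of cell_a below 0.01 m and angle between potato_a's own z axis and vertical below 0.2 rad) and (horizontal distance between potato_b and cell_b below 0.012 m and z of potato_b in the frame of cell_b below 0.01 m and angle between potato_b's own z axis and vertical below 0.2 rad)) or ((horizontal distance between potato_a and cell_b below 0.012 m and z of potato_a in the frame of cell_b below 0.01 m and angle between potato_a's own z axis and vertical below 0.2 rad) and (horizontal distance between potato_b and cell_a below 0.012 m and z of potato_b in the frame of cell_a below 0.01 m and angle between potato_b's own z axis and vertical below 0.2 rad)))), for 0.2 s.
At the end, for the whole second after the job is handed in: potato_a and potato_b rest upright in cell_a and cell_b, one in each, and potato_c still in cell_c (heel within 12 mm of the cell centre, under 10 mm above its underside, tilt under 0.2 rad); pane travel under 45 mm; pin down in the shut notch (under 3 mm) ((((horizontal distance between potato_a and cell_a below 0.012 m and z of potato_a in the frame of cell_a below 0.01 m and angle between potato_a's own z axis and vertical below 0.2 rad) and (horizontal distance between potato_b and cell_b below 0.012 m and z of potato_b in the frame of cell_b below 0.01 m and angle between potato_b's own z axis and vertical below 0.2 rad)) or ((horizontal distance between potato_a and cell_b below 0.012 m and z of potato_a in the frame of cell_b below 0.01 m and angle between potato_a's own z axis and vertical below 0.2 rad) and (horizontal distance between potato_b and cell_a below 0.012 m and z of potato_b in the frame of cell_a below 0.01 m and angle between potato_b's own z axis and vertical below 0.2 rad))) and horizontal distance between potato_c and cell_c below 0.012 m and z of potato_c in the frame of cell_c below 0.01 m and angle between potato_c's own z axis and vertical below 0.2 rad and value of joint pane below 0.045 m and value of joint pin below 0.003 m and linear speed of each of potato_a, potato_b below 0.02 m/s); the robot touches nothing.
It fails at once if a half potato on the table is pushed more than 30 mm away (distance of half_a from where it was at the start of the episode above 0.03 m).
It fails at once if a half potato on the table is pushed more than 30 mm away (distance of half_b from where it was at the start of the episode above 0.03 m).
It fails at once if a clay pot on the table is pushed more than 30 mm away (distance of clay_pot from where it was at the start of the episode above 0.03 m).
It fails at once if a jar on the table is pushed more than 30 mm away (distance of jar from where it was at the start of the episode above 0.03 m).
It also fails if it takes over 72 s, if anything falls off the work surface, if the arm or the gripper's body presses on something with over 40 N, if the wrist force passes 120 N, or if a joint passes its speed limit or range.

## Robot

A 6-joint arm with a two-finger parallel gripper is mounted at the origin on the work surface. World frame = base frame: x ahead of the robot, y to its left, z up, the work surface at z = 0. Lengths are in m, angles in degrees, forces in N, time in s.
With the tool pointing down it reaches from about 0.325 to 0.875 m from the base axis. Payload 4.4 kg.
Tool frame: the origin (TCP) lies at the very end of the fingers, on their centre line; the grasp point (between the pads) lies grasp_offset behind it (grasp_offset is the distance from the TCP to the grasp point, in m); z points along the fingers, y is the line along which they close (so a half turn about z gives the same grasp; the last joint's range is limited). The gripper opens to 85 mm and grips with 20 to 120 N. Pads are 22 mm wide; open, the fingers measure 114 mm over their backs; the gripper's body (76 mm by 85 mm) begins 54 mm behind the grasp point. The pads swing forward as they close: fully open they stand 13 mm farther back than shut.
Start: joints at [-81.904, 11.837, 88.321, -0, 79.842, -8.623], TCP at [0.165, -0.551, 0.231] pointing down, gripper open.
Joint ranges: [-156.59, 156.59], [-49.26, 127.26], [12.9, 141.05], [-63.56, 243.56], [4.71, 150.69], [-161.64, 161.64]. Speed limits (degrees/s): [159.86, 159.86, 180, 180, 180, 180].

## Interface

Orientations are given as [roll, pitch, yaw] about the fixed x, y, z axes, in that order (R = Rz(yaw) Ry(pitch) Rx(roll)).
In Python, from bench import * gives the robot as it stands. The module is installed in compiled form; this text tells all that it offers.
- The arm moves only by the tool send_rows, never from a script. Its argument "commands" is a list of rows, each a list of 7 numbers: the shift along the tool's x, y, z normalised to -1 to 1, where 1 is 40 cm, then the turn, a rotation vector about the tool's x, y, z normalised to -1 to 1, where 1 is 0.5 rad, then the opening, from -1 (shut) to 1 (fully open). A call has 1 to 20 rows; each row is the pose to reach, as a shift and turn from the pose commanded when the call began, along the tool's axes at that moment; what a row does not reach only later rows make up. A row lasts 1/10 s, in which the tool goes at most 50 mm and 8.59 degrees, less where a joint would pass 70% of its speed; a pose out of reach is approached as far as the arm can. A call with a number of a shift or a turn outside -1 to 1 is refused whole. A call with a gripper value outside its range is refused whole. The fingers move at their own pace and stop on an object; the grip force is fixed at half the most. Time passes only in rows, so rows that repeat a pose let the fingers close. It gives the time, the measured TCP pose, the force, the opening and the grip force at its end, in the units of the state.
- sense(): the state, without advancing time (a new reading comes with each control period).
- get_image(name): name is "scene" or "top"; returns a dict with "frame" (384x512x3 uint8, red, green, blue), "fx", "fy", "cx", "cy" (pixels), "k1" (the pictures are not rectified: a ray, as slopes to the right and down, at radius r is drawn at 1 + k1 r^2 times it, then the intrinsics apply), "xyz" and "attitude" of the camera in the world. Camera axes: x right, y down, z forward; pixel columns grow to the right and rows downward; lengths in m; the calibration is good to about 2 mm. A picture is of the moment at which its call begins. There is no depth.
- hand_in(): hands the job in; it is judged then, once.
Trained networks look in a picture, given as the dict that the camera call returned (one of the last four; its "shot" number tells which), for a name from the list of things; names that differ only in an ending like _2 or _b are one class to them, and where a whole thing is asked for, a point or a joint stands for the part that bears it (a point fixed in the world has none). Each returns a list of dicts, best first, with "p" (0 to 1); they miss things now and then, are a little off and sometimes report something else, mostly with a low value. They report only what shows in the picture. A call takes as long as a camera call. They do not tell look-alikes from the thing itself.
- recognise(picture, label): "point" ([x, y, z] in m, in world coordinates, good to about 4 mm: the middle of the surface that is visible of it).
The state is a dict: "t": time; "joint_positions": joint angles; "qd": joint speeds; "effort": joint torques, N m; "tcp_pos": TCP position; "tcp_rot": TCP orientation; "contact_force": force on the tool from outside, world axes, zero at the start; "wrist_torque": the same for the moment, N m; "grip_width": finger opening in m; "grasp_force": force on a finger pad.
Only numpy, scipy, OpenCV 4.12 (cv2) and the standard library are available. Lean on these libraries where they do the work, as an engineer would, in place of code of your own. Each camera call takes 0.05 s, during which the arm holds its last target. There are 200 camera calls.

## Working session

There is one attempt and no reset: what is moved stays moved. The work goes in short steps, Python scripts to look and compute and a tool call to move; the robot and the scene stay as the last step left them, time stands still between calls to the robot, and variables do not carry over. Pictures are saved under pics/ and viewed, at most 10 in all, crops included, and the job is handed in when it is done.

Besides the shell and the picture viewer there is one more tool, called after ">>>" by a JSON object that holds its "fn" and its "kwargs", one argument or row to a line. send_rows: Moves the arm, as the interface text tells. Scaled input: -1 to 1 covers 40 cm each way for a shift and 0.5 rad each way for a turn. Its arguments: {"type":"object","properties":{"commands":{"type":"array"}},"required":["commands"]}

```bash
mkdir -p pics; python3 - <<'E'
from bench import *
import cv2
s=sense();print({k:s[k] for k in s})
for n in("scene","top"):
    p=get_image(n);cv2.imwrite(f"pics/{n}0.png",p["frame"][...,::-1])
    print(n,p["xyz"],p["attitude"],p["fx"],p["cx"],p["cy"],p["k1"])
    for l in["case","handle","pin","pane","cell_a","cell_c","potato_a","half_a","clay_pot","jar"]:
        print(l,[(round(d["p"],2),[round(float(v),3) for v in d["point"]]) for d in recognise(p,l)])
E
```

```text
{'t': 0.0, 'joint_positions': array([-8.19024159e+01,  1.18852930e+01,  8.84064720e+01,  9.63148026e-04,
        7.98451713e+01, -8.62387629e+00]), 'qd': array([ 0.06923258,  0.00415515,  0.14969784, -0.04974162,  0.06399697,
        0.11102126]), 'effort': array([ 9.80065270e-04, -3.83031106e+01, -2.91597891e+01, -2.08415790e-04,
        1.04759226e-02, -7.54050603e-06]), 'tcp_pos': array([ 0.16531211, -0.54990015,  0.23010162]), 'tcp_rot': array([-1.79864754e+02, -2.14701498e-02,  1.67212641e+01]), 'contact_force': array([-1.08207782, -0.06822998, -0.16261788]), 'wrist_torque': array([0.01613876, 0.0126461 , 0.00067241]), 'grasp_force': 0.0, 'grip_width': 0.08556545787645012}
scene [1.22066627 0.20617351 0.59466902] [-123.89057614    1.10376412  103.85577132] 347.0672350087632 256.58193100654915 195.0781661813702 -0.057408931442720176
case [(0.71, [0.688, 0.01, 0.093])]
handle [(0.64, [0.555, -0.035, 0.133])]
pin []
pane [(0.85, [0.649, -0.047, 0.093]), (0.69, [0.556, -0.036, 0.135]), (0.52, [0.42, 0.383, 0.02])]
cell_a []
cell_c []
potato_a [(0.83, [0.414, 0.197, 0.045]), (0.71, [
[... 180 characters left out ...]
.625, 0.414, 0.07])]
top [0.30581818 0.00909412 1.2525928 ] [-1.71981680e+02 -1.69331484e-01 -9.02967065e+01] 425.62344082756005 251.58211804277272 189.16120487039512 0.003986742698941471
case [(0.8, [0.623, -0.005, 0.099])]
handle [(0.59, [0.534, -0.038, 0.141]), (0.52, [0.622, -0.002, 0.093])]
pin []
pane [(0.87, [0.635, -0.059, 0.096])]
cell_a [(0.44, [0.642, -0.22, 0.006])]
cell_c [(0.44, [0.642, -0.22, 0.006])]
potato_a [(0.72, [0.374, -0.269, 0.062]), (0.61, [0.278, -0.31, 0.062]), (0.53, [0.382, 0.28, 0.063]), (0.53, [0.333, -0.172, 0.065]), (0.5, [0.395, 0.189, 0.06])]
half_a [(0.64, [0.398, 0.381, 0.018])]
clay_pot [(0.55, [0.507, -0.414, 0.053])]
jar [(0.72, [0.594, 0.404, 0.099])]
```

View pics/scene0.png

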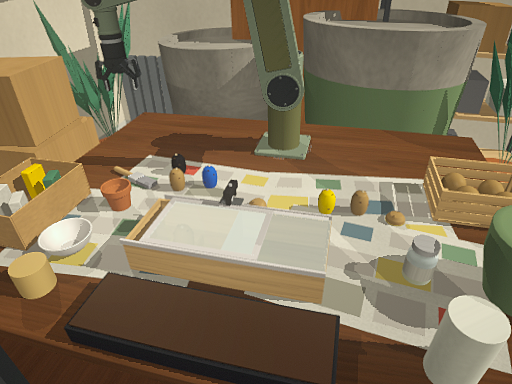

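View pics/top0.png

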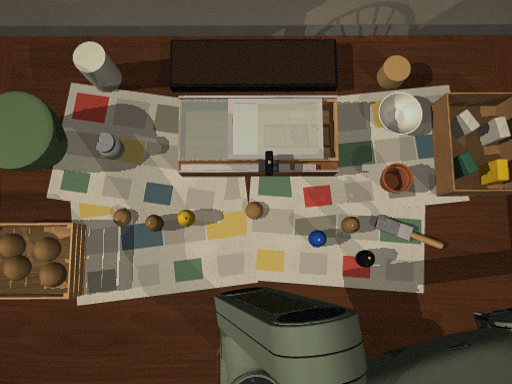

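```bash
cat > h.py <<'E'
from bench import *
import numpy as np,cv2
from scipy.spatial.transform import Rotation as R
def proj(p,P):
    M=R.from_euler('xyz',p["attitude"],degrees=True).as_matrix()
    c=(np.atleast_2d(P)-p["xyz"])@M; s=c[:,:2]/c[:,2:]
    s=s*(1+p["k1"]*(s**2).sum(1,keepdims=True))
    return s*[p["fx"],p["fy"]]+[p["cx"],p["cy"]]
def back(p,uv,z):
    M=R.from_euler('xyz',p["attitude"],degrees=True).as_matrix()
    s0=(np.atleast_2d(uv)-[p["cx"],p["cy"]])/[p["fx"],p["fy"]]; s=s0.copy()
    for _ in range(20): s=s0/(1+p["k1"]*(s**2).sum(1,keepdims=True))
    d=np.c_[s,np.ones(len(s))]@M.T
    return p["xyz"]+d*((z-p["xyz"][2])/d[:,2:])
E
python3 - <<'E'
from h import *
t=get_image("top");s=get_image("scene")
for n,tu,su in(("right",(350,225),(177,179)),("left",(154,222),(359,203))):
    print(n,back(t,tu,.05),back(s,su,.04))
a=cv2.resize(t["frame"][88:183,172:347],None,fx=4.5,fy=4.5,interpolation=cv2.INTER_CUBIC)
b=cv2.resize(s["frame"][185:305,115:345],None,fx=3.4,fy=3.4,interpolation=cv2.INTER_CUBIC)
cv2.imwrite("pics/tc.png",a[...,::-1]);cv2.imwrite("pics/sc.png",b[...,::-1])
E
```

```text
right [[ 0.37177636 -0.27246277  0.05      ]] [[ 0.38663334 -0.26601472  0.04      ]]
left [[0.38299072 0.28034193 0.05      ]] [[0.39962042 0.28372123 0.04      ]]
```

View pics/tc.png

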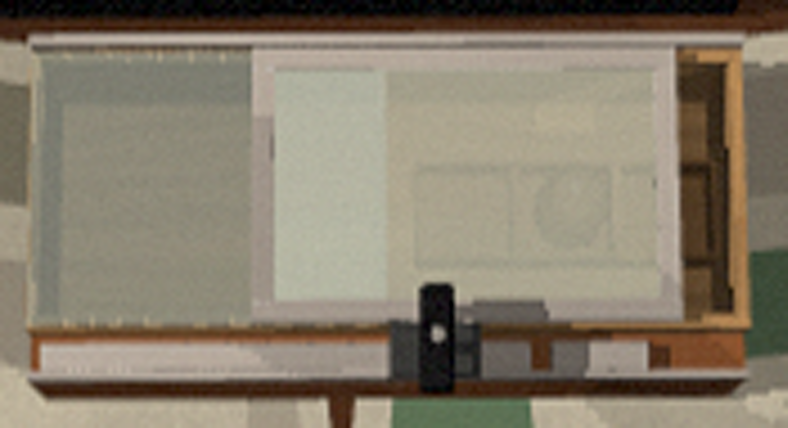

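View pics/sc.png

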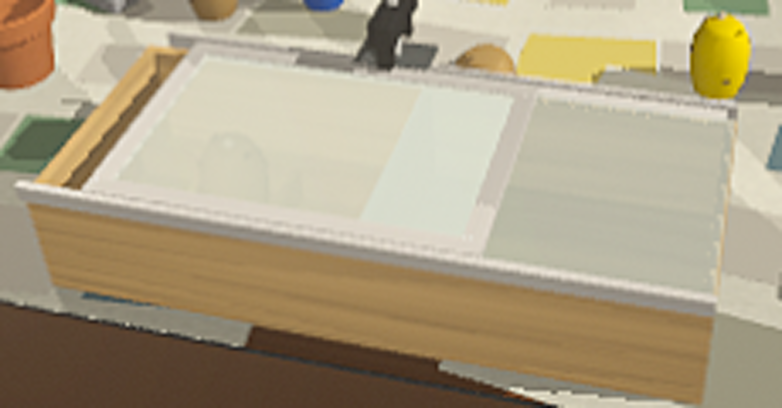

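```bash
python3 - <<'E'
from h import *
from scipy.optimize import least_squares
t=get_image("top");s=get_image("scene")
T=lambda a:(np.array(a)+.5)/4.5-.5+[172,88]
S=lambda a:(np.array(a)+.5)/3.4-.5+[115,185]
obs=[(t,T((748,327)),(-.09,-.225,.086)),(t,T((28,327)),(-.09,.225,.086)),(t,T((742,379)),(-.12,-.225,.077)),(t,T((35,380)),(-.12,.225,.077)),
(s,S((58,290)),(.09,-.225,0)),(s,S((705,403)),(.09,.225,0)),(s,S((30,205)),(.09,-.225,.086)),(s,S((714,310)),(.09,.225,.086))]
def W(q,P): c,n=np.cos(q[2]),np.sin(q[2]);return np.array([q[0]+c*P[0]-n*P[1],q[1]+n*P[0]+c*P[1],P[2]])
for sel in(obs[:4],obs[4:],obs):
    f=lambda q:np.concatenate([(proj(p,W(q,P))[0]-u) for p,u,P in sel])
    r=least_squares(f,[.62,0,0],loss='soft_l1');print(r.x[:2].round(4),np.degrees(r.x[2]).round(2),f(r.x).reshape(-1,2).round(1).tolist())
q=r.x
for n,u in(("handle",(437,338)),):
    w=back(t,T(u),.141)[0];c,sn=np.cos(q[2]),np.sin(q[2]);d=w-[q[0],q[1],0]
    print(n,w,"caseframe",c*d[0]+sn*d[1],-sn*d[0]+c*d[1])
for n,u in(("pinhead",(438,334)),):
    print(back(t,T(u),.145))
# cell walls outline in top view through glass
for u in((415,165),(511,165),(612,165),(415,265),(511,265),(612,265),(708,265),(708,165)):
    w=back(t,T(u),.035)[0];d=w-[q[0],q[1],0];print(u,(c*d[0]+sn*d[1]).round(4),(-sn*d[0]+c*d[1]).round(4))
# overlay
im=t["frame"].copy();im2=s["frame"].copy()
E
```

```text
[ 0.6409 -0.0136] -0.22 [[0.5, 0.2], [-0.5, 0.3], [1.5, -0.2], [-1.8, -0.3]]
[ 0.6431 -0.0091] 0.35 [[-1.3, -0.4], [0.6, 0.7], [-1.7, -2.7], [2.0, -0.5]]
[ 0.6415 -0.0106] 0.07 [[-0.4, -0.4], [-1.4, 0.5], [0.7, -0.8], [-2.6, -0.1], [-1.4, -1.3], [-0.3, 0.4], [-1.8, -3.6], [1.0, -0.8]]
handle [ 0.53321764 -0.04097978  0.141     ] caseframe -0.10832465967963086 -0.030244293502128254
[[ 0.53479832 -0.04141492  0.145     ]]
(415, 165) 0.0291 -0.022
(511, 165) 0.0287 -0.085
(612, 165) 0.0283 -0.1513
(415, 265) -0.0381 -0.0213
(511, 265) -0.0385 -0.0838
(612, 265) -0.0389 -0.1496
(708, 265) -0.0392 -0.2122
(708, 165) 0.028 -0.2143
```

```bash
cat >> h.py <<'E'
def row(x,y,z,yaw):
    s=sense();r0=R.from_euler('xyz',s["tcp_rot"],degrees=True);r1=R.from_euler('xyz',[180,0,yaw],degrees=True)
    d=r0.inv().apply(np.array([x,y,z])-s["tcp_pos"])/.4;w=(r0.inv()*r1).as_rotvec()/.5
    return np.r_[d,w].round(4).tolist()
E
python3 - <<'E'
from h import *
import bench
print([n for n in dir(bench) if n[0]!='_'])
try: print(grasp_offset)
except Exception as e: print(e)
print(row(.535,-.041,.22,0))
E
```

```text
['PlanningError', 'get_image', 'grasp_offset', 'hand_in', 'recognise', 'sense']
0.0187
[1.2516, -0.9546, 0.0282, -0.0, 0.0001, 0.5836]
```

>>> {"fn": "send_rows", "kwargs": {
  "commands": [
    [0.9,-0.69,0.02,0,0,0.58,0],
    [0.9,-0.69,0.02,0,0,0.58,0],
    [0.9,-0.69,0.02,0,0,0.58,0],
    [0.9,-0.69,0.02,0,0,0.58,0],
    [0.9,-0.69,0.02,0,0,0.58,0],
    [0.9,-0.69,0.02,0,0,0.58,0],
    [0.9,-0.69,0.02,0,0,0.58,0],
    [0.9,-0.69,0.02,0,0,0.58,0],
    [0.9,-0.69,0.02,0,0,0.58,0],
    [0.9,-0.69,0.02,0,0,0.58,0],
    [0.9,-0.69,0.02,0,0,0.58,0]
  ]
}}

```text
t: 2.4
tcp_pos: [0.4313, -0.1817, 0.2233]
tcp_rot: [180.0, 0.0, 0.3]
contact_force: [-0.4, -0.2, 0.3]
grip_width: 0.0425
grasp_force: 0.0
```

```bash
python3 - <<'E'
from h import *
print(row(.535,-.041,.17,0), sense()["tcp_pos"])
E
```

```text
[0.2613, -0.3503, 0.1331, 0.0009, 0.0005, 0.0111] [ 0.43127446 -0.18167763  0.22331341]
```

>>> {"fn": "send_rows", "kwargs": {
  "commands": [
    [0.261,-0.35,0.13,0,0,0.011,0.2],
    [0.261,-0.35,0.13,0,0,0.011,0.2],
    [0.261,-0.35,0.13,0,0,0.011,0.2],
    [0.261,-0.35,0.13,0,0,0.011,0.2],
    [0.261,-0.35,0.13,0,0,0.011,0.2],
    [0.261,-0.35,0.13,0,0,0.011,0.2],
    [0.261,-0.35,0.2,0,0,0.011,0.2],
    [0.261,-0.35,0.275,0,0,0.011,0.2],
    [0.261,-0.35,0.275,0,0,0.011,0.2],
    [0.261,-0.35,0.275,0,0,0.011,0.2]
  ]
}}

```text
t: 3.4
tcp_pos: [0.5344, -0.0443, 0.1137]
tcp_rot: [180.0, 0.0, -0.4]
contact_force: [0.0, 0.4, 1.2]
grip_width: 0.0513
grasp_force: 0.0
```

>>> {"fn": "send_rows", "kwargs": {
  "commands": [
    [0,0,0,0,0,0,-1],
    [0,0,0,0,0,0,-1],
    [0,0,0,0,0,0,-1],
    [0,0,0,0,0,0,-1],
    [0,0,0,0,0,0,-1],
    [0,0,0,0,0,0,-1]
  ]
}}

```text
t: 4.0
tcp_pos: [0.5364, -0.043, 0.1155]
tcp_rot: [179.9, -0.2, -0.2]
contact_force: [-1.5, 0.2, 5.5]
grip_width: 0.0189
grasp_force: 61.4
```

>>> {"fn": "send_rows", "kwargs": {
  "commands": [
    [0,0,-0.013,0,0,0,-1],
    [0,0,-0.026,0,0,0,-1],
    [0,0,-0.036,0,0,0,-1],
    [0,0,-0.036,0,0,0,-1],
    [0,0,-0.036,0,0,0,-1]
  ]
}}

```text
t: 4.5
tcp_pos: [0.5363, -0.043, 0.1272]
tcp_rot: [179.9, -0.2, -0.2]
contact_force: [6.0, -2.2, -8.5]
grip_width: 0.0187
grasp_force: 59.3
```

>>> {"fn": "send_rows", "kwargs": {
  "commands": [
    [0,-0.02,0,0,0,0,-1],
    [0,-0.05,0,0,0,0,-1],
    [0,-0.09,0,0,0,0,-1],
    [0,-0.13,0,0,0,0,-1],
    [0,-0.17,0,0,0,0,-1],
    [0,-0.21,0,0,0,0,-1],
    [0,-0.25,0,0,0,0,-1],
    [0,-0.29,0,0,0,0,-1],
    [0,-0.33,0,0,0,0,-1],
    [0,-0.37,0,0,0,0,-1],
    [0,-0.4,0,0,0,0,-1],
    [0,-0.41,0,0,0,0,-1],
    [0,-0.41,0,0,0,0,-1],
    [0,-0.41,0,0,0,0,-1]
  ]
}}

```text
t: 5.9
tcp_pos: [0.5364, 0.122, 0.1267]
tcp_rot: [-180.0, -0.1, -0.2]
contact_force: [5.3, 3.2, -8.2]
grip_width: 0.0188
grasp_force: 59.4
```

>>> {"fn": "send_rows", "kwargs": {
  "commands": [
    [0,0,0.02,0,0,0,-1],
    [0,0,0.026,0,0,0,-1],
    [0,0,0.026,0,0,0,0.1],
    [0,0,0.026,0,0,0,0.1],
    [0,0,0.026,0,0,0,0.1],
    [0,0,0.026,0,0,0,0.1],
    [0,0,0,0,0,0,0.1],
    [0,0,-0.1,0,0,0,0.1],
    [0,0,-0.2,0,0,0,0.5],
    [-0.15,-0.1,-0.2,0,0,0,0.5],
    [-0.3,-0.2,-0.2,0,0,0,0.5],
    [-0.37,-0.3,-0.2,0,0,0,0.5],
    [-0.37,-0.39,-0.2,0,0,0,0.5],
    [-0.37,-0.39,-0.2,0,0,0,0.5],
    [-0.37,-0.39,-0.2,0,0,0,0.5]
  ]
}}

```text
t: 7.4
tcp_pos: [0.3868, 0.2802, 0.2089]
tcp_rot: [-179.9, -0.1, 0.1]
contact_force: [-0.0, -0.1, 0.3]
grip_width: 0.0638
grasp_force: 0.0
```

```bash
python3 - <<'E'
from h import *
t=get_image("top");s=get_image("scene")
for p in(t,s):
    for l in("cell_a","potato_a","handle"):
        print(l,[(round(d["p"],2),[round(float(v),3) for v in d["point"]]) for d in recognise(p,l)])
a=cv2.resize(t["frame"][88:258,110:380],None,fx=2.9,fy=2.9,interpolation=cv2.INTER_CUBIC)
cv2.imwrite("pics/t2.png",a[...,::-1])
b=cv2.resize(s["frame"][150:270,120:400],None,fx=2.8,fy=2.8,interpolation=cv2.INTER_CUBIC)
cv2.imwrite("pics/s2.png",b[...,::-1])
E
```

```text
cell_a [(0.81, [0.633, -0.12, 0.021]), (0.64, [0.626, 0.028, 0.096]), (0.63, [0.643, -0.203, 0.006]), (0.59, [0.643, -0.064, 0.009])]
potato_a [(0.81, [0.335, -0.174, 0.066]), (0.64, [0.631, -0.131, 0.063]), (0.62, [0.375, -0.271, 0.063]), (0.57, [0.391, 0.192, 0.061]), (0.52, [0.278, -0.308, 0.063]), (0.45, [0.377, 0.275, 0.063])]
handle [(0.49, [0.535, 0.117, 0.139])]
cell_a [(0.83, [0.62, -0.211, 0.02]), (0.74, [0.62, -0.089, 0.022]), (0.35, [0.628, 0.412, 0.07])]
potato_a [(0.88, [0.4, 0.284, 0.044]), (0.72, [0.396, -0.268, 0.042]), (0.68, [0.652, -0.127, 0.057]), (0.6, [0.295, -0.303, 0.05]), (0.55, [0.41, 0.2, 0.043]), (0.2, [0.65, 0.115, 0.095])]
handle [(0.48, [0.561, 0.124, 0.139])]
```

View pics/t2.png

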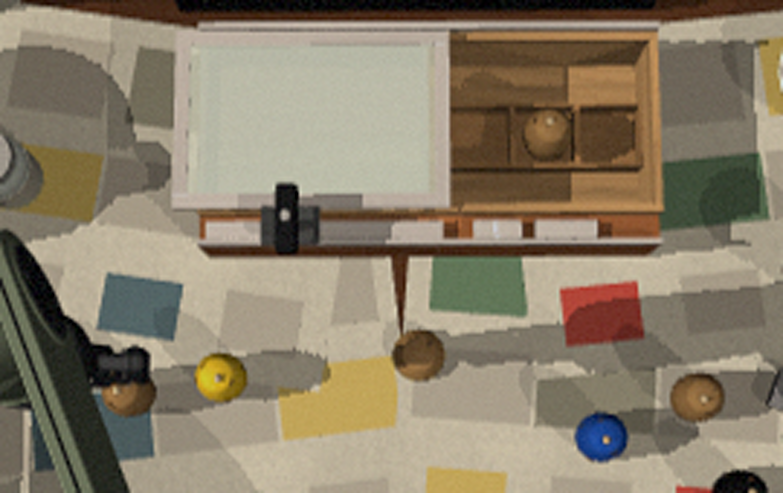

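View pics/s2.png

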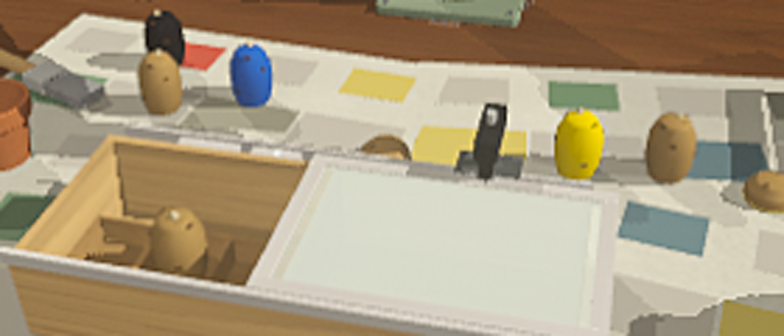

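```bash
python3 - <<'E'
from h import *
from scipy.optimize import least_squares
t=get_image("top");s=get_image("scene")
T=lambda a:(np.array(a)+.5)/2.9-.5+[110,88]
S=lambda a:(np.array(a)+.5)/2.8-.5+[120,150]
def sil(p,x,y):
    a=np.linspace(0,2*np.pi,24);P=[]
    for z,r in((.0,.019),(.018,.0225),(.035,.0245),(.052,.0205),(.065,.012),(.072,0)):
        P+=[(x+r*np.cos(b),y+r*np.sin(b),z) for b in a]
    q=proj(p,P);return (q.max(0)+q.min(0))/2,q.max(0)-q.min(0)
for n,tb,sb,x0 in(("right",T((697.5,397.5)),S((161,82)),(.38,-.27)),("left",np.array((154,222.5)),S((671,147.5)),(.385,.28))):
    for w in((1,0),(0,1),(1,1)):
        r=least_squares(lambda v:np.r_[w[0]*(sil(t,*v)[0]-tb),w[1]*(sil(s,*v)[0]-sb)],x0)
        print(n,w,r.x.round(4),r.fun.round(1),sil(t,*r.x)[1].round(1),sil(s,*r.x)[1].round(1))
for u in((512,106),(574,106),(641,106),(512,168),(574,168),(641,168),(452,106)): print(u,back(t,T(u),.035)[0].round(4))
r=least_squares(lambda v:np.r_[sil(t,*v)[0]-proj(t,[*v,0])[0]+proj(t,[*v,.008])[0]-T((547.5,133.5))],(.63,-.13));print("potc",r.x)
print("handle",back(t,T((287,216)),.141),"inner wall right",back(t,T((641,42)),.086),back(t,T((653,206)),.086))
m=cv2.inRange(cv2.cvtColor(t["frame"],cv2.COLOR_RGB2HSV),(8,80,40),(20,255,200))
n,l,st,c=cv2.connectedComponentsWithStats(m)
print([(st[i].tolist(),c[i].round(1).tolist()) for i in range(1,n) if 100<st[i][4]<600])
E
```

```text
right (1, 0) [ 0.3733 -0.2773] [ 0.  0. -0.  0.] [17.9 17.1] [15.7 22.8]
right (0, 1) [ 0.3722 -0.2729] [-0.  0.  0.  0.] [17.8 17.1] [15.7 22.8]
right (1, 1) [ 0.3725 -0.2754] [-0.6  0.3 -0.8 -0. ] [17.9 17.1] [15.7 22.8]
left (1, 0) [0.3825 0.2844] [ 0.  0. -0.  0.] [17.8 17.1] [17.9 25.3]
left (0, 1) [0.382  0.2853] [-0.  0.  0.  0.] [17.8 17.1] [17.9 25.3]
left (1, 1) [0.3824 0.2848] [-0.2  0.  -0.2  0.1] [17.8 17.1] [17.9 25.3]
(512, 106) [ 0.6705 -0.0987  0.035 ]
(574, 106) [ 0.6702 -0.1618  0.035 ]
(641, 106) [ 0.6699 -0.2301  0.035 ]
(512, 168) [ 0.6058 -0.0976  0.035 ]
(574, 168) [ 0.6055 -0.1603  0.035 ]
(641, 168) [ 0.6052 -0.2281  0.035 ]
(452, 106) [ 0.6707 -0.0376  0.035 ]
potc [ 0.64055916 -0.13335162]
handle [[0.53548306 0.11886618 0.141     ]] inner wall right [[ 0.71953973 -0.22206769  0.086     ]] [[ 0.55505441 -0.22856105  0.086     ]]
[([341, 217, 19, 16, 250], [350.0, 224.5]), ([145, 219, 19, 13, 187], [154.1, 224.4])]
```

>>> {"fn": "send_rows", "kwargs": {
  "commands": [
    [0,0,0,0,0,-1,0.7],
    [0,0,0,0,0,-1,0.7],
    [0,0,0,0,0,-1,0.7],
    [0,0,0,0,0,-1,0.7]
  ]
}}

```text
t: 8.3
tcp_pos: [0.3883, 0.2776, 0.2076]
tcp_rot: [180.0, 0.0, 28.6]
contact_force: [-0.6, -0.6, 0.7]
grip_width: 0.0726
grasp_force: 0.0
```

>>> {"fn": "send_rows", "kwargs": {
  "commands": [
    [0,0,0,0,0,-1,0.7],
    [0,0,0,0,0,-1,0.7],
    [0,0,0,0,0,-1,0.7],
    [0,0,0,0,0,-1,0.7]
  ]
}}

```text
t: 8.7
tcp_pos: [0.3883, 0.2776, 0.2076]
tcp_rot: [-180.0, 0.0, 57.3]
contact_force: [0.4, 0.9, 0.8]
grip_width: 0.0725
grasp_force: 0.0
```

>>> {"fn": "send_rows", "kwargs": {
  "commands": [
    [0,0,0,0,0,-1,0.7],
    [0,0,0,0,0,-1,0.7],
    [0,0,0,0,0,-1,0.7],
    [0,0,0,0,0,-1,0.7],
    [0,0,0,0,0,-1,0.7]
  ]
}}

```text
t: 9.2
tcp_pos: [0.3883, 0.2777, 0.2076]
tcp_rot: [-180.0, 0.0, 85.7]
contact_force: [-0.5, -0.3, -0.7]
grip_width: 0.0726
grasp_force: 0.0
```

```bash
python3 - <<'E'
from h import *
print(row(.3825,.285,.026,90),sense()["tcp_rot"])
E
```

```text
[0.0173, -0.0157, 0.4541, -0.0003, 0.0002, -0.1507] [-1.79990903e+02  5.19365118e-03  8.56836376e+01]
```

>>> {"fn": "send_rows", "kwargs": {
  "commands": [
    [0.017,-0.016,0.1,0,0,-0.15,0.7],
    [0.017,-0.016,0.2,0,0,-0.15,0.7],
    [0.017,-0.016,0.3,0,0,-0.15,0.7],
    [0.017,-0.016,0.39,0,0,-0.15,0.7],
    [0.017,-0.016,0.44,0,0,-0.15,0.7],
    [0.017,-0.016,0.454,0,0,-0.15,0.7],
    [0.017,-0.016,0.454,0,0,-0.15,0.7],
    [0.017,-0.016,0.454,0,0,-0.15,-1],
    [0.017,-0.016,0.454,0,0,-0.15,-1],
    [0.017,-0.016,0.454,0,0,-0.15,-1],
    [0.017,-0.016,0.454,0,0,-0.15,-1],
    [0.017,-0.016,0.454,0,0,-0.15,-1]
  ]
}}

```text
t: 10.4
tcp_pos: [0.3842, 0.2862, 0.0283]
tcp_rot: [179.8, -0.1, 90.0]
contact_force: [-0.8, 0.2, 6.6]
grip_width: 0.0461
grasp_force: 62.1
```

>>> {"fn": "send_rows", "kwargs": {
  "commands": [
    [0,0,-0.03,0,0,0,-1],
    [0,0,-0.1,0,0,0,-1],
    [0,0,-0.2,0,0,0,-1],
    [0,0,-0.3,0,0,0,-1],
    [0,0,-0.4,0,0,0,-1],
    [0,0,-0.44,0,0,0,-1],
    [0,0,-0.44,0,0,0,-1]
  ]
}}

```text
t: 11.1
tcp_pos: [0.3844, 0.2863, 0.2065]
tcp_rot: [179.5, -0.2, 90.0]
contact_force: [-0.3, 0.3, -1.2]
grip_width: 0.0462
grasp_force: 61.8
```

```bash
python3 - <<'E'
from h import *
print(row(.639,-.065,.2,90),row(.639,-.065,.037,90))
t=get_image("scene")
a=cv2.resize(t["frame"][90:290,120:400],None,fx=2.8,fy=2.8,interpolation=cv2.INTER_CUBIC)
cv2.imwrite("pics/t3.png",a[...,::-1])
E
```

```text
[-0.8787, 0.6359, 0.0179, 0.0158, -0.0078, 0.0012] [-0.8803, 0.6326, 0.4254, 0.0158, -0.0078, 0.0012]
```

View pics/t3.png

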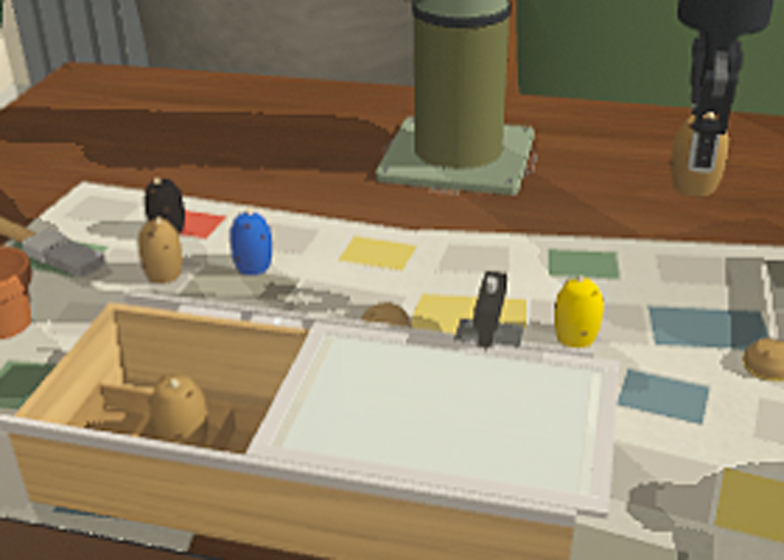

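>>> {"fn": "send_rows", "kwargs": {
  "commands": [
    [-0.07,0.05,0,0,0,0,-1],
    [-0.16,0.115,0,0,0,0,-1],
    [-0.25,0.18,0,0,0,0,-1],
    [-0.34,0.245,0,0,0,0,-1],
    [-0.43,0.31,0,0,0,0,-1],
    [-0.52,0.375,0,0,0,0,-1],
    [-0.61,0.44,0,0,0,0,-1],
    [-0.7,0.506,0,0,0,0,-1],
    [-0.79,0.571,0,0,0,0,-1],
    [-0.85,0.613,0,0,0,0,-1],
    [-0.879,0.636,0,0,0,0,-1],
    [-0.879,0.636,0,0,0,0,-1],
    [-0.879,0.636,0,0,0,0,-1]
  ]
}}

```text
t: 12.45
tcp_pos: [0.6355, -0.065, 0.2007]
tcp_rot: [-179.8, -0.1, 90.1]
contact_force: [0.1, 0.7, -1.0]
grip_width: 0.0461
grasp_force: 61.8
```

```bash
python3 - <<'E'
from h import *
print(row(.639,-.065,.039,90))
t=get_image("top")
a=cv2.resize(t["frame"][88:198,230:360],None,fx=5,fy=5,interpolation=cv2.INTER_CUBIC)
cv2.imwrite("pics/t4.png",a[...,::-1])
E
```

```text
[-0.0006, 0.01, 0.4042, -0.0063, -0.0032, 0.0019]
```

>>> {"fn": "send_rows", "kwargs": {
  "commands": [
    [0,0.01,0.06,0,0,0,-1],
    [0,0.01,0.13,0,0,0,-1],
    [0,0.01,0.2,0,0,0,-1],
    [0,0.01,0.26,0,0,0,-1],
    [0,0.01,0.3,0,0,0,-1],
    [0,0.01,0.32,0,0,0,-1],
    [0,0.01,0.34,0,0,0,-1],
    [0,0.01,0.36,0,0,0,-1],
    [0,0.01,0.36,0,0,0,-1]
  ]
}}

```text
t: 13.4
tcp_pos: [0.6405, -0.0661, 0.0576]
tcp_rot: [-180.0, -0.0, 90.0]
contact_force: [0.0, 0.2, -0.7]
grip_width: 0.0457
grasp_force: 61.8
```

```bash
python3 - <<'E'
from h import *
print(row(.639,-.065,.039,90))
t=get_image("scene")
a=cv2.resize(t["frame"][180:290,110:270],None,fx=5,fy=5,interpolation=cv2.INTER_CUBIC)
cv2.imwrite("pics/t5.png",a[...,::-1])
E
```

```text
[0.0029, -0.0037, 0.0465, -0.0017, -0.0004, 0.0011]
```

View pics/t5.png

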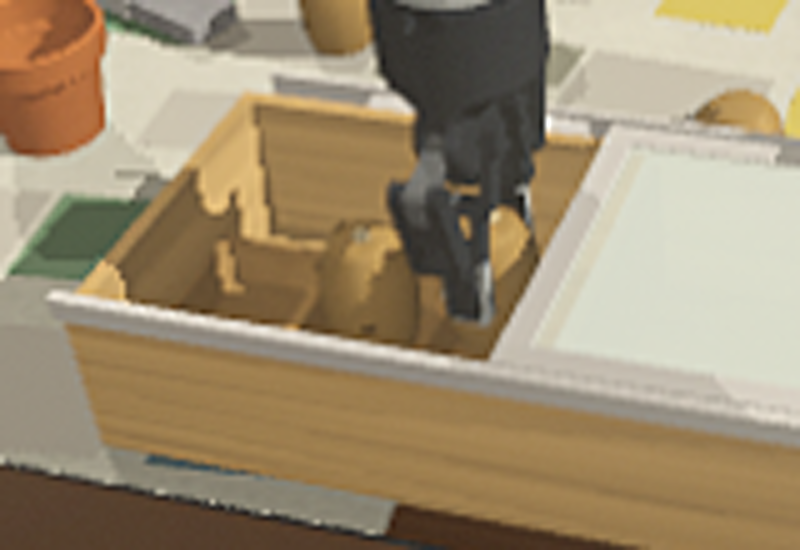

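>>> {"fn": "send_rows", "kwargs": {
  "commands": [
    [0,-0.002,0.02,0,0,0,-1],
    [0,-0.002,0.035,0,0,0,-1],
    [0,-0.002,0.046,0,0,0,-1],
    [0,-0.002,0.046,0,0,0,-1]
  ]
}}

```text
t: 13.85
tcp_pos: [0.6391, -0.0661, 0.0385]
tcp_rot: [-179.9, -0.0, 90.0]
contact_force: [0.5, -0.7, -0.3]
grip_width: 0.0464
grasp_force: 61.8
```

>>> {"fn": "send_rows", "kwargs": {
  "commands": [
    [0,0,0,0,0,0,0.5],
    [0,0,0,0,0,0,0.5],
    [0,0,0,0,0,0,0.5],
    [0,0,0,0,0,0,0.5],
    [0,0,-0.05,0,0,0,0.5],
    [0,0,-0.15,0,0,0,0.5],
    [0,0,-0.27,0,0,0,0.5],
    [0,0,-0.38,0,0,0,0.6],
    [0,0,-0.38,0,0,0,0.6]
  ]
}}

```text
t: 14.75
tcp_pos: [0.6455, -0.0675, 0.2016]
tcp_rot: [179.0, 0.2, 90.0]
contact_force: [1.1, 1.0, 0.3]
grip_width: 0.0681
grasp_force: 0.0
```

```bash
python3 - <<'E'
from h import *
print(row(.374,-.275,.19,90),row(.374,-.275,.026,90))
E
```

```text
[-0.5183, -0.6794, 0.0195, 0.0339, 0.0081, 0.0013] [-0.5166, -0.6863, 0.4295, 0.0339, 0.0081, 0.0013]
```

>>> {"fn": "send_rows", "kwargs": {
  "commands": [
    [-0.517,-0.67,0.01,0,0,0,0.7],
    [-0.517,-0.67,0.01,0,0,0,0.7],
    [-0.517,-0.67,0.01,0,0,0,0.7],
    [-0.517,-0.67,0.01,0,0,0,0.7],
    [-0.517,-0.67,0.01,0,0,0,0.7],
    [-0.517,-0.67,0.01,0,0,0,0.7],
    [-0.517,-0.67,0.01,0,0,0,0.7],
    [-0.517,-0.67,0.01,0,0,0,0.7],
    [-0.517,-0.67,0.01,0,0,0,0.7],
    [-0.517,-0.67,0.01,0,0,0,0.7]
  ]
}}

```text
t: 15.75
tcp_pos: [0.3728, -0.2728, 0.1877]
tcp_rot: [180.0, -0.0, 90.1]
contact_force: [0.1, -0.7, -0.6]
grip_width: 0.0726
grasp_force: 0.0
```

```bash
python3 - <<'E'
from h import *
print(row(.374,-.275,.026,90))
t=get_image("top");s=get_image("scene")
for p in(t,s):
  for l in("potato_a",):
    print(l,[(round(d["p"],2),[round(float(v),3) for v in d["point"]]) for d in recognise(p,l)])
E
```

```text
[-0.0056, 0.0029, 0.4043, 0.0012, -0.0003, 0.0023]
potato_a [(0.73, [0.632, -0.07, 0.073]), (0.69, [0.632, -0.131, 0.066]), (0.56, [0.395, 0.192, 0.059]), (0.51, [0.337, -0.171, 0.068]), (0.43, [0.384, -0.258, 0.055])]
potato_a [(0.85, [0.658, -0.064, 0.065]), (0.67, [0.652, -0.124, 0.06]), (0.61, [0.416, 0.196, 0.045]), (0.5, [0.395, -0.269, 0.043]), (0.47, [0.292, -0.299, 0.05])]
```

>>> {"fn": "send_rows", "kwargs": {
  "commands": [
    [-0.005,0.003,0.1,0,0,0,0.7],
    [-0.005,0.003,0.2,0,0,0,0.7],
    [-0.005,0.003,0.3,0,0,0,0.7],
    [-0.005,0.003,0.37,0,0,0,0.7],
    [-0.005,0.003,0.4,0,0,0,0.7],
    [-0.005,0.003,0.4,0,0,0,0.7],
    [-0.005,0.003,0.4,0,0,0,-1],
    [-0.005,0.003,0.4,0,0,0,-1],
    [-0.005,0.003,0.4,0,0,0,-1],
    [-0.005,0.003,0.4,0,0,0,-1],
    [-0.005,0.003,0.4,0,0,0,-1]
  ]
}}

```text
t: 17.05
tcp_pos: [0.3751, -0.277, 0.0299]
tcp_rot: [179.8, 0.2, 90.0]
contact_force: [-0.3, 1.0, 7.4]
grip_width: 0.0462
grasp_force: 62.2
```

>>> {"fn": "send_rows", "kwargs": {
  "commands": [
    [0,0,-0.03,0,0,0,-1],
    [0,0,-0.1,0,0,0,-1],
    [0,0,-0.2,0,0,0,-1],
    [0,0,-0.3,0,0,0,-1],
    [0,0,-0.4,0,0,0,-1],
    [0,0,-0.44,0,0,0,-1],
    [0,0,-0.44,0,0,0,-1]
  ]
}}

```text
t: 17.75
tcp_pos: [0.3749, -0.2769, 0.2078]
tcp_rot: [179.7, 0.4, 90.0]
contact_force: [-0.3, 0.3, -1.5]
grip_width: 0.0459
grasp_force: 61.9
```

```bash
python3 - <<'E'
from h import *
print(row(.639,-.197,.2,90))
E
```

```text
[0.1994, 0.6604, 0.0221, 0.0112, 0.0122, 0.0011]
```

>>> {"fn": "send_rows", "kwargs": {
  "commands": [
    [0.03,0.09,0,0,0,0,-1],
    [0.06,0.19,0,0,0,0,-1],
    [0.09,0.29,0,0,0,0,-1],
    [0.12,0.39,0,0,0,0,-1],
    [0.15,0.49,0,0,0,0,-1],
    [0.175,0.58,0,0,0,0,-1],
    [0.19,0.63,0,0,0,0,-1],
    [0.199,0.66,0,0,0,0,-1],
    [0.199,0.66,0,0,0,0,-1],
    [0.199,0.66,0.05,0,0,0,-1],
    [0.199,0.66,0.13,0,0,0,-1],
    [0.199,0.66,0.2,0,0,0,-1],
    [0.199,0.66,0.26,0,0,0,-1],
    [0.199,0.66,0.31,0,0,0,-1],
    [0.199,0.66,0.34,0,0,0,-1],
    [0.199,0.66,0.36,0,0,0,-1],
    [0.199,0.66,0.375,0,0,0,-1],
    [0.199,0.66,0.375,0,0,0,-1]
  ]
}}

```text
t: 19.55
tcp_pos: [0.637, -0.1956, 0.0535]
tcp_rot: [-180.0, -0.0, 90.0]
contact_force: [-0.7, -0.3, -0.3]
grip_width: 0.0459
grasp_force: 61.9
```

```bash
python3 - <<'E'
from h import *
print(row(.639,-.197,.0405,90))
E
```

```text
[-0.0034, 0.0051, 0.0326, -0.0009, -0.0002, 0.0005]
```

>>> {"fn": "send_rows", "kwargs": {
  "commands": [
    [-0.003,0.005,0.015,0,0,0,-1],
    [-0.003,0.005,0.025,0,0,0,-1],
    [-0.003,0.005,0.033,0,0,0,-1],
    [-0.003,0.005,0.033,0,0,0,-1]
  ]
}}

```text
t: 19.95
tcp_pos: [0.6389, -0.1965, 0.0399]
tcp_rot: [-179.9, -0.0, 90.0]
contact_force: [-0.3, 0.8, -1.1]
grip_width: 0.0461
grasp_force: 62.0
```

>>> {"fn": "send_rows", "kwargs": {
  "commands": [
    [0,0,0,0,0,0,0.5],
    [0,0,0,0,0,0,0.5],
    [0,0,0,0,0,0,0.5],
    [0,0,0,0,0,0,0.5],
    [0,0,-0.05,0,0,0,0.5],
    [0,0,-0.15,0,0,0,0.5],
    [0,0,-0.27,0,0,0,0.4],
    [0,0,-0.39,0,0,0,0.2],
    [0,0,-0.4,0,0,0,0.2]
  ]
}}

```text
t: 20.85
tcp_pos: [0.6441, -0.1988, 0.2106]
tcp_rot: [179.1, 0.4, 90.0]
contact_force: [1.2, 0.1, 0.8]
grip_width: 0.0508
grasp_force: 0.0
```

>>> {"fn": "send_rows", "kwargs": {
  "commands": [
    [0.35,-0.12,-0.02,0,0,1,0.2],
    [0.35,-0.12,-0.02,0,0,1,0.2],
    [0.35,-0.12,-0.02,0,0,1,0.2],
    [0.35,-0.12,-0.02,0,0,1,0.2],
    [0.35,-0.12,-0.02,0,0,1,0.2]
  ]
}}

```text
t: 21.35
tcp_pos: [0.5908, -0.0552, 0.2087]
tcp_rot: [180.0, 0.0, 61.5]
contact_force: [0.6, 0.1, -0.1]
grip_width: 0.0509
grasp_force: 0.0
```

>>> {"fn": "send_rows", "kwargs": {
  "commands": [
    [0,0,0,0,0,1,0.2],
    [0,0,0,0,0,1,0.2],
    [0,0,0,0,0,1,0.2],
    [0,0,0,0,0,1,0.2]
  ]
}}

```text
t: 21.75
tcp_pos: [0.5915, -0.058, 0.2082]
tcp_rot: [180.0, 0.0, 32.5]
contact_force: [0.0, 0.1, 0.5]
grip_width: 0.051
grasp_force: 0.0
```

>>> {"fn": "send_rows", "kwargs": {
  "commands": [
    [0,0,0,0,0,1,0.2],
    [0,0,0,0,0,1,0.2],
    [0,0,0,0,0,1,0.2],
    [0,0,0,0,0,1,0.2],
    [0,0,0,0,0,1,0.2]
  ]
}}

```text
t: 22.25
tcp_pos: [0.5915, -0.0579, 0.2082]
tcp_rot: [180.0, 0.0, 4.1]
contact_force: [-0.0, -0.3, -0.6]
grip_width: 0.051
grasp_force: 0.0
```

```bash
python3 - <<'E'
from h import *
print(sense()["tcp_pos"],row(.536,.121,.17,0))
t=get_image("top");s=get_image("scene")
for p in(t,s):
  for l in("potato_a","handle"):
    print(l,[(round(d["p"],2),[round(float(v),3) for v in d["point"]]) for d in recognise(p,l)])
a=cv2.resize(t["frame"][88:198,170:350],None,fx=2.8,fy=2.8,interpolation=cv2.INTER_CUBIC)
b=cv2.resize(s["frame"][180:280,110:290],None,fx=2.8,fy=2.8,interpolation=cv2.INTER_CUBIC)
cv2.imwrite("pics/t6.png",np.vstack([a,b])[...,::-1])
E
```

```text
[ 0.59147346 -0.05791715  0.20819776] [-0.1066, -0.456, 0.0954, 0.0004, 0.0002, 0.1419]
potato_a [(0.77, [0.633, -0.187, 0.073]), (0.76, [0.394, 0.19, 0.061]), (0.66, [0.279, -0.31, 0.061]), (0.59, [0.336, -0.175, 0.067])]
handle [(0.5, [0.531, 0.118, 0.141]), (0.16, [0.596, 0.403, 0.098])]
potato_a [(0.98, [0.651, -0.123, 0.06]), (0.82, [0.656, -0.187, 0.062]), (0.71, [0.349, -0.175, 0.04]), (0.68, [0.656, -0.063, 0.066]), (0.67, [0.415, 0.197, 0.048]), (0.66, [0.297, -0.302, 0.043])]
handle [(0.76, [0.56, 0.122, 0.139])]
```

View pics/t6.png

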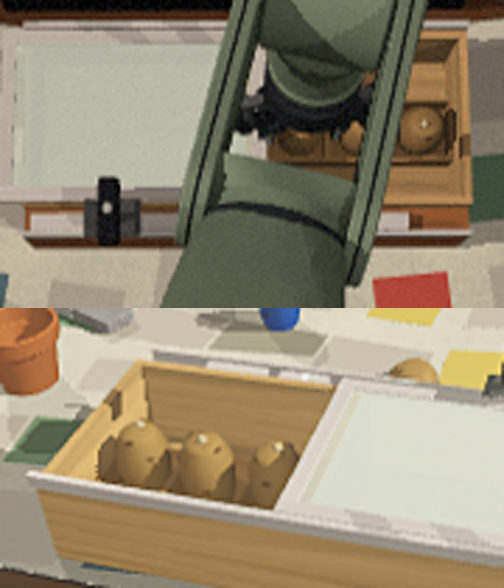

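>>> {"fn": "send_rows", "kwargs": {
  "commands": [
    [-0.107,-0.456,0.08,0,0,0.142,0.2],
    [-0.107,-0.456,0.08,0,0,0.142,0.2],
    [-0.107,-0.456,0.08,0,0,0.142,0.2],
    [-0.107,-0.456,0.08,0,0,0.142,0.2],
    [-0.107,-0.456,0.08,0,0,0.142,0.2],
    [-0.107,-0.456,0.08,0,0,0.142,0.2],
    [-0.107,-0.456,0.15,0,0,0.142,0.2],
    [-0.107,-0.456,0.22,0,0,0.142,0.2],
    [-0.107,-0.456,0.238,0,0,0.142,0.2],
    [-0.107,-0.456,0.238,0,0,0.142,0.2]
  ]
}}

```text
t: 23.55
tcp_pos: [0.535, 0.1209, 0.1122]
tcp_rot: [180.0, 0.2, -0.1]
contact_force: [0.1, -0.4, 0.4]
grip_width: 0.0514
grasp_force: 0.0
```

>>> {"fn": "send_rows", "kwargs": {
  "commands": [
    [0,0,0,0,0,0,-1],
    [0,0,0,0,0,0,-1],
    [0,0,0,0,0,0,-1],
    [0,0,0,0,0,0,-1],
    [0,0,0,0,0,0,-1],
    [0,0,0,0,0,0,-1]
  ]
}}

```text
t: 24.15
tcp_pos: [0.5372, 0.122, 0.1151]
tcp_rot: [180.0, -0.2, 0.0]
contact_force: [0.5, -0.8, 6.2]
grip_width: 0.019
grasp_force: 61.5
```

>>> {"fn": "send_rows", "kwargs": {
  "commands": [
    [0,0,-0.013,0,0,0,-1],
    [0,0,-0.026,0,0,0,-1],
    [0,0,-0.036,0,0,0,-1],
    [0,0,-0.036,0,0,0,-1],
    [0,0,-0.036,0,0,0,-1]
  ]
}}

```text
t: 24.65
tcp_pos: [0.537, 0.122, 0.127]
tcp_rot: [180.0, -0.2, 0.0]
contact_force: [8.1, -0.6, -9.2]
grip_width: 0.0191
grasp_force: 59.6
```

>>> {"fn": "send_rows", "kwargs": {
  "commands": [
    [0,0.02,0,0,0,0,-1],
    [0,0.05,0,0,0,0,-1],
    [0,0.09,0,0,0,0,-1],
    [0,0.13,0,0,0,0,-1],
    [0,0.17,0,0,0,0,-1],
    [0,0.21,0,0,0,0,-1],
    [0,0.25,0,0,0,0,-1],
    [0,0.29,0,0,0,0,-1],
    [0,0.33,0,0,0,0,-1],
    [0,0.37,0,0,0,0,-1],
    [0,0.41,0,0,0,0,-1],
    [0,0.44,0,0,0,0,-1],
    [0,0.465,0,0,0,0,-1],
    [0,0.477,0,0,0,0,-1],
    [0,0.477,0,0,0,0,-1]
  ]
}}

```text
t: 26.15
tcp_pos: [0.5368, -0.0687, 0.1267]
tcp_rot: [-180.0, -0.2, -0.0]
contact_force: [6.9, -1.9, -8.8]
grip_width: 0.0191
grasp_force: 59.5
```

>>> {"fn": "send_rows", "kwargs": {
  "commands": [
    [0,0,0.013,0,0,0,-1],
    [0,0,0.026,0,0,0,-1],
    [0,0,0.03,0,0,0,-1],
    [0,0,0.03,0,0,0,-1],
    [0,0,0.03,0,0,0,-1]
  ]
}}

```text
t: 26.65
tcp_pos: [0.5369, -0.0687, 0.1162]
tcp_rot: [180.0, -0.2, 0.0]
contact_force: [5.8, -0.6, -0.6]
grip_width: 0.0189
grasp_force: 60.6
```

>>> {"fn": "send_rows", "kwargs": {
  "commands": [
    [0,0.005,0,0,0,0,-1],
    [0,0.01,0,0,0,0,-1],
    [0,0.015,0,0,0,0,-1],
    [0,0.02,0,0,0,0,-1],
    [0,0.025,0,0,0,0,-1],
    [0,0.03,0,0,0,0,-1],
    [0,0.03,0,0,0,0,-1]
  ]
}}

```text
t: 27.35
tcp_pos: [0.5369, -0.0796, 0.1162]
tcp_rot: [-179.9, -0.2, 0.0]
contact_force: [5.2, 1.9, -1.4]
grip_width: 0.0188
grasp_force: 60.7
```

>>> {"fn": "send_rows", "kwargs": {
  "commands": [
    [0,0.003,0,0,0,0,-1],
    [0,0.006,0,0,0,0,-1],
    [0,0.008,0,0,0,0,-1],
    [0,0.008,0,0,0,0,-1]
  ]
}}

```text
t: 27.75
tcp_pos: [0.5369, -0.0828, 0.1162]
tcp_rot: [-179.9, -0.2, 0.0]
contact_force: [5.5, 2.5, -1.1]
grip_width: 0.0193
grasp_force: 60.5
```

Free sliding at about 2 N. I'll continue in small steps.

>>> {"fn": "send_rows", "kwargs": {
  "commands": [
    [0,0.003,0,0,0,0,-1],
    [0,0.006,0,0,0,0,-1],
    [0,0.008,0,0,0,0,-1],
    [0,0.008,0,0,0,0,-1]
  ]
}}

```text
t: 28.15
tcp_pos: [0.5369, -0.086, 0.1162]
tcp_rot: [-179.9, -0.2, 0.0]
contact_force: [5.6, 1.8, -0.7]
grip_width: 0.019
grasp_force: 60.5
```

>>> {"fn": "send_rows", "kwargs": {
  "commands": [
    [0,0.003,0,0,0,0,-1],
    [0,0.006,0,0,0,0,-1],
    [0,0.006,0,0,0,0,-1]
  ]
}}

```text
t: 28.45
tcp_pos: [0.5369, -0.0884, 0.1162]
tcp_rot: [-179.9, -0.2, 0.0]
contact_force: [5.7, 1.0, -0.7]
grip_width: 0.0189
grasp_force: 60.5
```

>>> {"fn": "send_rows", "kwargs": {
  "commands": [
    [0,0.003,0,0,0,0,-1],
    [0,0.006,0,0,0,0,-1],
    [0,0.006,0,0,0,0,-1]
  ]
}}

```text
t: 28.75
tcp_pos: [0.5369, -0.0908, 0.1162]
tcp_rot: [-179.9, -0.2, 0.0]
contact_force: [5.6, 2.2, -0.8]
grip_width: 0.0191
grasp_force: 60.5
```

>>> {"fn": "send_rows", "kwargs": {
  "commands": [
    [0,0.003,0,0,0,0,-1],
    [0,0.005,0,0,0,0,-1],
    [0,0.005,0,0,0,0,-1]
  ]
}}

```text
t: 29.05
tcp_pos: [0.5369, -0.0927, 0.1162]
tcp_rot: [-179.9, -0.2, 0.0]
contact_force: [5.1, 2.6, -1.3]
grip_width: 0.0189
grasp_force: 60.5
```

>>> {"fn": "send_rows", "kwargs": {
  "commands": [
    [0,0.003,0,0,0,0,-1],
    [0,0.006,0,0,0,0,-1],
    [0,0.006,0,0,0,0,-1]
  ]
}}

```text
t: 29.35
tcp_pos: [0.5369, -0.0951, 0.1162]
tcp_rot: [-179.9, -0.2, 0.0]
contact_force: [5.4, 1.9, -1.2]
grip_width: 0.0186
grasp_force: 60.5
```

>>> {"fn": "send_rows", "kwargs": {
  "commands": [
    [0,0.003,0,0,0,0,-1],
    [0,0.005,0,0,0,0,-1],
    [0,0.005,0,0,0,0,-1]
  ]
}}

```text
t: 29.65
tcp_pos: [0.5369, -0.0971, 0.1162]
tcp_rot: [-179.9, -0.2, 0.0]
contact_force: [6.1, 1.2, -1.2]
grip_width: 0.019
grasp_force: 60.5
```

>>> {"fn": "send_rows", "kwargs": {
  "commands": [
    [0,0.003,0,0,0,0,-1],
    [0,0.006,0,0,0,0,-1],
    [0,0.006,0,0,0,0,-1]
  ]
}}

```text
t: 29.95
tcp_pos: [0.5369, -0.0997, 0.1162]
tcp_rot: [-179.9, -0.2, 0.0]
contact_force: [6.2, 0.3, -1.1]
grip_width: 0.0189
grasp_force: 60.5
```

>>> {"fn": "send_rows", "kwargs": {
  "commands": [
    [0,0.003,0,0,0,0,-1],
    [0,0.005,0,0,0,0,-1],
    [0,0.005,0,0,0,0,-1]
  ]
}}

```text
t: 30.25
tcp_pos: [0.5369, -0.1028, 0.1163]
tcp_rot: [180.0, -0.2, 0.0]
contact_force: [3.8, -3.6, -1.3]
grip_width: 0.0194
grasp_force: 60.5
```

>>> {"fn": "send_rows", "kwargs": {
  "commands": [
    [0,0.002,0,0,0,0,-1],
    [0,0.004,0,0,0,0,-1],
    [0,0.004,0,0,0,0,-1]
  ]
}}

```text
t: 30.55
tcp_pos: [0.5368, -0.1043, 0.1159]
tcp_rot: [180.0, -0.2, 0.0]
contact_force: [6.7, -2.0, -3.3]
grip_width: 0.0189
grasp_force: 61.5
```

>>> {"fn": "send_rows", "kwargs": {
  "commands": [
    [0,0.002,0,0,0,0,-1],
    [0,0.004,0,0,0,0,-1],
    [0,0.004,0,0,0,0,-1]
  ]
}}

```text
t: 30.85
tcp_pos: [0.5369, -0.1049, 0.1159]
tcp_rot: [-179.9, -0.2, 0.0]
contact_force: [6.3, 1.6, -2.8]
grip_width: 0.0189
grasp_force: 61.6
```

>>> {"fn": "send_rows", "kwargs": {
  "commands": [
    [0,0.002,0,0,0,0,-1],
    [0,0.004,0,0,0,0,-1],
    [0,0.004,0,0,0,0,-1]
  ]
}}

```text
t: 31.15
tcp_pos: [0.5369, -0.1064, 0.1158]
tcp_rot: [-179.9, -0.2, 0.0]
contact_force: [6.3, 2.5, -2.7]
grip_width: 0.0192
grasp_force: 61.7
```

>>> {"fn": "send_rows", "kwargs": {
  "commands": [
    [0,0.003,0,0,0,0,-1],
    [0,0.005,0,0,0,0,-1],
    [0,0.005,0,0,0,0,-1]
  ]
}}

```text
t: 31.45
tcp_pos: [0.5368, -0.1083, 0.1158]
tcp_rot: [-179.9, -0.2, 0.0]
contact_force: [5.8, 1.6, -3.6]
grip_width: 0.0192
grasp_force: 61.7
```

>>> {"fn": "send_rows", "kwargs": {
  "commands": [
    [0,0,0.003,0,0,0,-1],
    [0,0,0.003,0,0,0,-1],
    [0,-0.003,0.003,0,0,0,-1],
    [0,-0.005,0.003,0,0,0,-1],
    [0,-0.005,0.003,0,0,0,-1]
  ]
}}

```text
t: 31.95
tcp_pos: [0.5369, -0.1079, 0.1153]
tcp_rot: [179.9, -0.2, 0.0]
contact_force: [4.9, -2.4, -0.5]
grip_width: 0.0192
grasp_force: 62.1
```

>>> {"fn": "send_rows", "kwargs": {
  "commands": [
    [0,-0.003,0,0,0,0,-1],
    [0,-0.006,0,0,0,0,-1],
    [0,-0.006,0,0,0,0,-1]
  ]
}}

```text
t: 32.25
tcp_pos: [0.5369, -0.1056, 0.1153]
tcp_rot: [179.9, -0.2, 0.0]
contact_force: [5.2, -3.2, 1.1]
grip_width: 0.0187
grasp_force: 62.0
```

>>> {"fn": "send_rows", "kwargs": {
  "commands": [
    [0,-0.003,0,0,0,0,-1],
    [0,-0.005,0,0,0,0,-1],
    [0,-0.005,0,0,0,0,-1]
  ]
}}

```text
t: 32.55
tcp_pos: [0.5369, -0.1042, 0.1153]
tcp_rot: [179.9, -0.2, 0.0]
contact_force: [5.2, -3.0, -0.1]
grip_width: 0.0187
grasp_force: 62.0
```

>>> {"fn": "send_rows", "kwargs": {
  "commands": [
    [0,-0.003,0,0,0,0,-1],
    [0,-0.005,0,0,0,0,-1],
    [0,-0.005,0,0,0,0,-1]
  ]
}}

```text
t: 32.85
tcp_pos: [0.5369, -0.1038, 0.1154]
tcp_rot: [179.7, -0.2, 0.0]
contact_force: [5.0, -7.7, -1.2]
grip_width: 0.0187
grasp_force: 61.9
```

>>> {"fn": "send_rows", "kwargs": {
  "commands": [
    [0,0.003,0,0,0,0,-1],
    [0,0.006,0,0,0,0,-1],
    [0,0.006,0,0,0,0,-1]
  ]
}}

```text
t: 33.15
tcp_pos: [0.5369, -0.1042, 0.1153]
tcp_rot: [179.9, -0.2, 0.0]
contact_force: [4.6, -2.3, 0.1]
grip_width: 0.0188
grasp_force: 62.1
```

>>> {"fn": "send_rows", "kwargs": {
  "commands": [
    [0,0.002,0,0,0,0,-1],
    [0,0.004,0,0,0,0,-1],
    [0,0.004,0,0,0,0,-1]
  ]
}}

```text
t: 33.45
tcp_pos: [0.5369, -0.1047, 0.1153]
tcp_rot: [-180.0, -0.2, 0.0]
contact_force: [5.4, 0.7, 1.0]
grip_width: 0.0187
grasp_force: 62.2
```

>>> {"fn": "send_rows", "kwargs": {
  "commands": [
    [0,0.002,0,0,0,0,-1],
    [0,0.004,0,0,0,0,-1],
    [0,0.004,0,0,0,0,-1]
  ]
}}

```text
t: 33.75
tcp_pos: [0.5369, -0.106, 0.1153]
tcp_rot: [-179.9, -0.2, 0.0]
contact_force: [5.5, 1.1, 0.3]
grip_width: 0.0189
grasp_force: 62.2
```

>>> {"fn": "send_rows", "kwargs": {
  "commands": [
    [0,0.001,0,0,0,0,-1],
    [0,0.002,0,0,0,0,-1],
    [0,0.002,0,0,0,0,-1]
  ]
}}

```text
t: 34.05
tcp_pos: [0.5368, -0.1068, 0.1153]
tcp_rot: [-179.9, -0.2, 0.0]
contact_force: [5.8, 1.8, 0.7]
grip_width: 0.0192
grasp_force: 62.2
```

>>> {"fn": "send_rows", "kwargs": {
  "commands": [
    [0,0.002,0,0,0,0,-1],
    [0,0.004,0,0,0,0,-1],
    [0,0.004,0,0,0,0,-1]
  ]
}}

```text
t: 34.35
tcp_pos: [0.5369, -0.1084, 0.1153]
tcp_rot: [-179.9, -0.2, 0.0]
contact_force: [4.3, 0.7, 0.9]
grip_width: 0.019
grasp_force: 62.2
```

>>> {"fn": "send_rows", "kwargs": {
  "commands": [
    [0,0.001,0,0,0,0,-1],
    [0,0.002,0,0,0,0,-1],
    [0,0.002,0,0,0,0,-1]
  ]
}}

```text
t: 34.65
tcp_pos: [0.5369, -0.1091, 0.1153]
tcp_rot: [-179.9, -0.2, 0.0]
contact_force: [5.6, 1.6, 0.0]
grip_width: 0.0188
grasp_force: 62.2
```

>>> {"fn": "send_rows", "kwargs": {
  "commands": [
    [0,0,0,0,0,0,0.2],
    [0,0,0,0,0,0,0.2],
    [0,0,0,0,0,0,0.2],
    [0,0,-0.1,0,0,0,0.2],
    [0,0,-0.2,0,0,0,0.2],
    [-0.1,0,-0.3,0,0,0,0.2],
    [-0.2,0,-0.3,0,0,0,0.2],
    [-0.3,0,-0.3,0,0,0,0.2],
    [-0.36,0,-0.3,0,0,0,0.2],
    [-0.36,0,-0.3,0,0,0,0.2]
  ]
}}

```text
t: 35.65
tcp_pos: [0.3884, -0.1092, 0.2338]
tcp_rot: [-180.0, 0.1, -0.1]
contact_force: [0.1, -0.9, 0.2]
grip_width: 0.0515
grasp_force: 0.0
```

```bash
python3 - <<'E'
from h import *
t=get_image("top");s=get_image("scene");print(sense()["tcp_pos"])
s0=cv2.imread("pics/scene0.png")[...,::-1];t0=cv2.imread("pics/top0.png")[...,::-1]
for l in("handle","pin"): print(l,[[ (round(d["p"],2),np.round(d["point"],3).tolist()) for d in recognise(p,l)] for p in (t,s)])
# handle bar centre base point in scene per state
o=[];
for im,cam,y in((s0,s,-.043),(s["frame"],s,-.109)):
    u=proj(cam,[.5355,y,.145])[0].round().astype(int);c=im[u[1]-22:u[1]+18,u[0]-20:u[0]+20];o.append(cv2.resize(c,(390,390),interpolation=cv2.INTER_CUBIC));print(u)
    print([proj(cam,[.5355,y,z])[0].round(1).tolist() for z in(.141,.145,.151)])
top=[]
for im,y in((t0,-.043),(t["frame"],-.109)):
    u=proj(t,[.5355,y,.145])[0].round().astype(int);c=im[u[1]-15:u[1]+15,u[0]-30:u[0]+30];top.append(cv2.resize(c,(390,195),interpolation=cv2.INTER_CUBIC))
cv2.imwrite("pics/t7.png",np.vstack([np.hstack(o),np.hstack(top)])[...,::-1])
E
```

```text
[ 0.39132504 -0.10991463  0.23452159]
handle [[(0.62, [0.536, -0.109, 0.142])], [(0.59, [0.554, -0.104, 0.135])]]
pin [[], []]
[228 183]
[[228.6, 184.4], [228.5, 183.0], [228.3, 180.9]]
[203 180]
[[203.5, 181.4], [203.3, 180.1], [203.1, 178.0]]
```

View pics/t7.png

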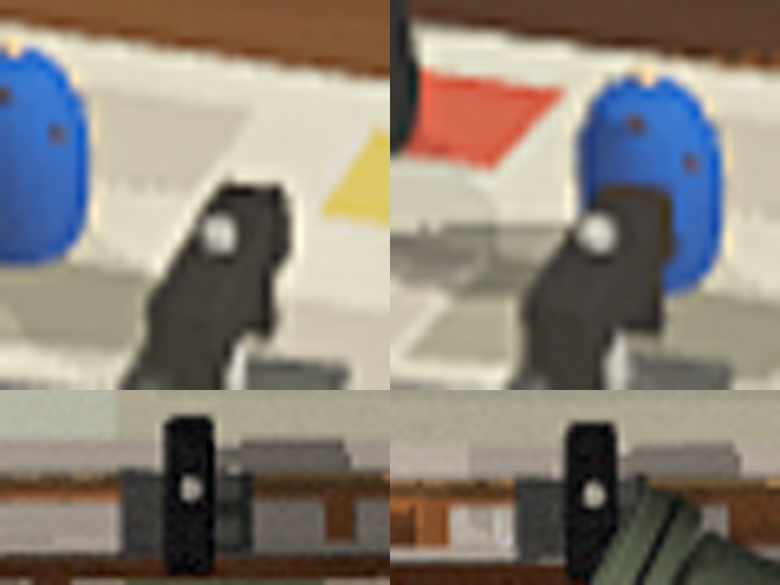

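```bash
python3 - <<'E'
from h import *
from scipy.optimize import least_squares
s=get_image("scene");t=get_image("top");print(sense()["tcp_pos"])
def cen(im,u0,r):
    g=im.astype(float).min(2);h,w=g.shape;u0=np.round(u0).astype(int)
    y,x=np.mgrid[u0[1]-r:u0[1]+r+1,u0[0]-r:u0[0]+r+1];k=g[y,x];m=np.clip(k-75,0,None)
    return np.array([(m*x).sum(),(m*y).sum()])/m.sum(), m.sum(),k.round().astype(int)
def ld(f): return cv2.imread(f)[...,::-1]
s2=cv2.resize(ld("pics/s2.png"),(280,120),interpolation=cv2.INTER_AREA);t3=cv2.resize(ld("pics/t3.png"),(280,200),interpolation=cv2.INTER_AREA)
for n,im,off,y in(("down",ld("pics/scene0.png"),(0,0),-.043),("open s2",s2,(120,150),.121),("open t3",t3,(120,90),.121),("now",s["frame"],(0,0),-.109)):
    u=proj(s,[.5355,y,.146])[0]-off
    c,m,k=cen(im,u,4);c,m,k=cen(im,u,3) 
    i=k; print(n,"exp",(u+off).round(1),"cen",(c+off).round(2));print(k)
    f=least_squares(lambda v:proj(s,[.5355,v[0],v[1]])[0]-c-off,[y,.146]);print("y,z",f.x.round(4))
E
```

```text
[ 0.39213857 -0.10989133  0.2343277 ]
down exp [228.4 182.6] cen [227.28 182.87]
[[184 182 182 201 192  81  32]
 [197 194 197 200 112  42  43]
 [197 199 208 151  44  53  46]
 [200 203 200  99 125 142 115]
 [202 211 153  98 176 184 182]
 [208 194  78  71 154 175 188]
 [202 116  40  55 107 138 139]]
y,z [-0.0461  0.1449]
open s2 exp [294.7 190.3] cen [294.82 190.17]
[[179  94  47  64  66  67  94]
 [181  65  79  86  63  45  47]
 [138  70 157 168 150  95  52]
 [ 82  70 172 189 192 131  60]
 [ 63  59 126 151 177 127  59]
 [ 51  65 113 133 169 114  57]
 [ 41  65 110 136 152  86  54]]
y,z [0.1212 0.1464]
open t3 exp [294.7 190.3] cen [294.82 190.17]
[[179  95  48  63  64  68  95]
 [181  66  78  88  64  45  48]
 [140  70 156 167 150  96  53]
 [ 82  70 172 189 192 131  59]
 [ 64  59 127 151 178 125  57]
 [ 52  65 113 131 170 114  57]
 [ 41  65 110 136 153  87  54]]
y,z [0.1212 0.1464]
now exp [203.3 179.7] cen [202.05 179.92]
[[196 205 124  37  55  47  44]
 [197 206 131  42  51  51  51]
 [201 209 139  65  60  49  50]
 [184 185 119 145 158 107  56]
 [141  95 124 193 203 160  74]
 [128  50 116 166 187 162  74]
 [ 74  43  60 103 148 117  62]]
y,z [-0.1124  0.145 ]
```

```bash
python3 - <<'E'
from h import *
s=get_image("scene")
def ld(f): return cv2.imread(f)[...,::-1]
s2=cv2.resize(ld("pics/s2.png"),(280,120),interpolation=cv2.INTER_AREA)
for n,im,off,y in(("down",ld("pics/scene0.png"),(0,0),-.043),("open",s2,(120,150),.121),("now",s["frame"],(0,0),-.109)):
    u=np.round(proj(s,[.5355,y,.146])[0]-off).astype(int);print(n,u)
    print(im.min(2)[u[1]-5:u[1]+9,u[0]-4:u[0]+5])
E
```

```text
down [228 183]
[[177 177 177 176 175 185 202 189 203]
 [168 175 174 175 183 201 179 137 178]
 [176 184 182 182 201 192  81  32  32]
 [197 197 194 197 200 112  42  43  48]
 [195 197 199 208 151  44  53  46  50]
 [195 200 203 200  99 125 142 115  53]
 [198 202 211 153  98 176 184 182  69]
 [200 208 194  78  71 154 175 188  72]
 [204 202 116  40  55 107 138 139  59]
 [212 158  60  49  49  59  48  46  53]
 [203  94  49  57  55  54  59  55  60]
 [139  58  54  55  59  58  58  62  58]
 [ 64  48  56  55  56  56  59  64  60]
 [ 50  54  56  57  56  57  61  63  57]]
open [175  40]
[[172 173 176 178 179 180 179 177 176]
 [176 172 155 143 150 151 151 159 169]
 [189 179  94  47  64  66  67  94 118]
 [199 181  65  79  86  63  45  47  44]
 [197 138  70 157 168 150  95  52  43]
 [195  82  70 172 189 192 131  60  46]
 [183  63  59 126 151 177 127  59  46]
 [140  51  65 113 133 169 114  57  47]
 [ 97  41  65 110 136 152  86  54  48]
 [ 84  45  57  85 110  97  61  51  47]
 [ 63  50  55  55  54  52  52  54  48]
 [ 56  55  57  56  56  56  56  56  49]
 [ 52  59  59  58  59  60  60  57  57]
 [ 54  59  61  59  58  61  59  56  65]]
now [203 180]
[[194 198 179  97  42  52  54  55  56]
 [195 198 183 109  42  52  57  62  61]
 [194 196 206 126  37  56  47  44  44]
 [195 197 205 130  42  52  48  52  52]
 [198 201 209 139  64  61  48  52  56]
 [182 184 185 120 144 157 108  58  55]
 [135 140  94 125 192 202 160  74  54]
 [146 129  52 116 166 187 162  75  55]
 [136  75  40  61 104 150 113  60  57]
 [ 92  57  56  53  47  46  47  58  55]
 [ 56  55  59  57  57  57  58  60  56]
 [ 56  59  58  58  60  59  61  58  57]
 [ 59  60  59  59  61  61  59  56  56]
 [ 59  60  59  59  64  61  57  57  57]]
```

```bash
python3 -c "
from bench import *
print(hand_in())"
```

```text
the job is handed in; nothing more can be done
None
```

The job is handed in, but no verdict came back: the pane is shut at about 15 mm estimated travel, with the pin seen down in the last picture. The pane moved about 5 mm freely there, more than the 2 mm play described, so that the pin sits in the shut notch rests on that picture. Both potatoes stood upright in the two empty cells and the third was still in its own when last checked, before I closed the pane.

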